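# Make up the fogger kit and the survey kit

## Task

Make up two kits: into the blue tray a battery cell in the cradle and the orange nozzle and the amber bottle upright on the two round black spots, one on each; into the yellow tray a battery cell in the cradle and the red tape measure standing on the black rectangle, lengthwise along it. Take the cells one at a time from the lower end of the sloped track, laying the first in a cradle before taking the second and letting the next one roll down to the stop each time; the third cell stays in the track. Leave the white nozzle where it stands.

Things in the scene. Friction and masses are not known exactly. Their poses are not given: they have to be found in the camera images.
- tray_blue: Blue kit tray, fixed, 150 x 150 mm, floor 4 mm, rim 12 mm high. Origin: centre of underside. Cradle for a cell: two white bars along y (12 mm thick, 40 long, 44 apart), middle at x -36, y 0 mm; a cell laid there along y rests on the floor, centre at z 21 mm. Two flat round black spots, 44 mm wide, centred at x 36, y -42 and x 36, y +42 mm.
- tray_yellow: Yellow kit tray, fixed, 150 x 150 mm, floor 4 mm, rim 12 mm high. Origin: centre of underside. Cradle for a cell: two white bars along y (12 mm thick, 40 long, 44 apart), middle at x -36, y 0 mm; a cell laid there along y rests on the floor, centre at z 21 mm. Flat black rectangle, 42 (x) by 76 mm (y), centred at x 36, y 0 mm.
- track: Aluminium track, fixed, 160 mm long, 66 high; origin on the work surface below its middle. Falls 0.17 rad to its -x end; red stop there, 46 mm wide. Lowest cell: axis along y, centre x -61, y 0, z 36 mm; its ends overhang the floor 6 mm, free for fingers. Side walls, 68 mm over all, 20 above the floor, start 42 mm from the stop. Cells touch; when the lowest is lifted the rest roll down.
- cell_1: Battery cell, a green cylinder with a brass band, 34 mm in diameter and 58 mm long with flat ends, about 0.13 kg. Origin at its centre; its y axis is the cylinder's axis (x and z turn as it rolls). At the start it is the lowest in the track, against the stop.
- cell_2: Battery cell, a green cylinder with a brass band, 34 mm in diameter and 58 mm long with flat ends, about 0.13 kg. Origin at its centre; its y axis is the cylinder's axis (x and z turn as it rolls). At the start it is the middle one in the track.
- cell_3: Battery cell, a green cylinder with a brass band, 34 mm in diameter and 58 mm long with flat ends, about 0.13 kg. Origin at its centre; its y axis is the cylinder's axis (x and z turn as it rolls). At the start it is the uppermost in the track.
- nozzle_orange: Orange spray nozzle standing upright: cylinder 32 mm in diameter up to 42 mm, then a cone to 14 mm at its 62 mm high top; about 50 g. Origin at the centre of its underside. 
- nozzle_white: White spray nozzle standing upright: cylinder 32 mm in diameter up to 42 mm, then a cone to 14 mm at its 62 mm high top; about 50 g. Origin at the centre of its underside. It is spare and stays where it is.
- bottle: Small amber bottle with a white cap, standing upright, 36 mm in diameter in its lower part (up to about 45 mm), 76 mm high, about 70 g. Origin at the centre of its underside.
- tape: Red tape measure with black round labels, standing on edge: 66 mm long (its x), 32 mm thick (its y), 60 mm high, about 0.18 kg; grip it across its thickness. Origin at the centre of its underside.

How it is judged:
By the outcome, as a careful person would: the job done as asked, in the order asked, and still so for the second after the job is handed in, with the robot touching nothing.
It also fails if it takes over 136 s, if anything falls off the work surface, if the arm or the gripper's body presses on something with over 40 N, if the wrist force passes 120 N, or if a joint passes its speed limit or range.

## Robot

A 6-joint arm with a two-finger parallel gripper is mounted at the origin on the work surface. World frame = base frame: x ahead of the robot, y to its left, z up, the work surface at z = 0. Lengths are in mm, angles in degrees, forces in N, time in s.
With the tool pointing down it reaches from about 300 to 850 mm from the base axis. Payload 4.2 kg.
Tool frame: the origin (TCP) lies between the finger pads; the fingertips stand 22 mm ahead of it and the grasp point (between the pads) lies 3 mm ahead of it; z points along the fingers, y is the direction in which the jaws open and shut (so a half turn about z gives the same grasp; the last joint's range is limited). The gripper opens to 91 mm and grips with 3 to 60 N. Pads are 32 mm wide; open, the fingers measure 118 mm over their backs; the gripper's body (76 mm by 178 mm) begins 60 mm behind the grasp point.
Start: joints at [-76.719, 18.312, 89.639, -0, 72.044, -1.146], TCP at [143.262, -556.885, 201.076] pointing down, gripper open.
Joint ranges: [-177.97, 177.97], [-48.28, 115.42], [12.27, 149.76], [-77.06, 257.06], [2.81, 150.46], [-146.56, 146.56]. Speed limits (degrees/s): [147.25, 147.25, 180, 180, 180, 180].

## Interface

Orientations are given as [roll, pitch, yaw] about the fixed x, y, z axes, in that order (R = Rz(yaw) Ry(pitch) Rx(roll)).
In Python, from workcell import * gives the robot as it stands.
- The arm moves only by the shell command python3 -m jog 'ROWS' [OPENING] [FORCE]. ROWS is text: rows parted by semicolons, each of 6 numbers parted by spaces: the shift along the tool's x, y, z in units of 0.5 m (1.0 is 0.5 m), then the turn, a rotation vector about the tool's x, y, z in units of pi/2 rad (1.0 is pi/2 rad). A call has 1 to 20 rows; each row is the pose to reach, as a shift and turn from the pose measured when the call began, along the tool's axes at that moment; what a row does not reach only later rows make up. A row lasts 1/12 s, in which the tool goes at most 41.7 mm and 7.16 degrees, less where a joint would pass 70% of its speed; a pose out of reach is approached as far as the arm can. A call with a number of a shift or a turn outside -1 to 1 is refused whole. A call with a gripper value outside its range is refused whole. OPENING is the opening, from -1 (shut) to 1 (fully open), set as the call begins (- or left out, the last holds). The fingers move at their own pace and stop on an object; FORCE is the grip in N (left out, the last holds). Time passes only in rows, so rows that repeat a pose let the fingers close. It gives the time, the measured TCP pose, the force and the opening at its end, in the units of the state.
- state(): the state, without advancing time (a new reading comes with each control period).
- grab_frame(name): name is "scene" or "top" or "wrist"; returns the picture (400x640x3 uint8, red, green, blue); there is no depth.
- calibration(name): a dict with "mtx" (3x3 intrinsics, pixels), "distortion" ([k1, k2, p1, p2, k3] as OpenCV has them; the pictures are not rectified), "rvec" (rotation vector, rad) and "tvec" (3), from world to camera coordinates, as OpenCV has them. Camera axes: x right, y down, z forward; pixel columns grow to the right and rows downward; lengths in mm; the calibration is good to about 2 mm. A picture is of the moment at which its call begins: read the wrist's pose just before it. calibration takes no time and is no camera call; for the wrist camera it gives the pose at the moment of the call.
- job_done(): hands the job in, once; it reports no verdict.
Trained networks look in the newest picture that a camera, given by its name, has taken for a name from the list of things; names that differ only in an ending like _2 or _b are one class to them, and where a whole thing is asked for, a point or a joint stands for the part that bears it (a point fixed in the world has none). Each returns a list of dicts, best first, with "confidence" (0 to 1); they miss things now and then, are a little off and sometimes report something else, mostly with a low value. They report only what shows in the picture. A call takes as long as a camera call.
- spot_in(query, camera): "rect" ([left, top, right, bottom] in pixels, round what is visible of it).
- tip_of(query, camera): "location" ([column, row] in pixels: a listed point, or the origin of a listed thing).
The state is a dict: "time_s": time; "qpos": joint angles; "qvel": joint speeds; "effort": joint torques, N m; "ee_pos": TCP position; "ee_rot": TCP orientation; "force": force on the tool from outside, world axes, zero at the start; "torque": the same for the moment, N m; "gripper_width": finger opening in mm.
Only numpy, scipy, OpenCV 4.12 (cv2) and the standard library are available. Lean on these libraries where they do the work, as an engineer would, in place of code of your own. Each camera call takes 0.05 s, during which the arm holds its last target. There are 200 camera calls.

## Working session

There is one attempt and no reset: what is moved stays moved. The work goes in short steps, Python scripts to look and compute and a shell command to move; the robot and the scene stay as the last step left them, time stands still between calls to the robot, and variables do not carry over. Pictures are saved under pics/ and viewed, about 12 in all and at most 16, crops included, and the job is handed in when it is done.

```bash
ls; mkdir -p pics
cat > h.py <<'E'
from workcell import *
import numpy as np, cv2
from scipy.spatial.transform import Rotation as R
def px2w(name,pts,z,cal=None):
    c=cal or calibration(name); K=np.array(c["mtx"],float);d=np.array(c["distortion"],float)
    Rm=cv2.Rodrigues(np.array(c["rvec"],float))[0];t=np.array(c["tvec"],float).reshape(3)
    u=cv2.undistortPoints(np.array(pts,float).reshape(-1,1,2),K,d).reshape(-1,2)
    o=-Rm.T@t; r=np.c_[u,np.ones(len(u))]@Rm
    return o+r*((z-o[2])/r[:,2])[:,None]
def w2px(name,P,cal=None):
    c=cal or calibration(name)
    return cv2.projectPoints(np.array(P,float).reshape(-1,1,3),np.array(c["rvec"],float),np.array(c["tvec"],float),np.array(c["mtx"],float),np.array(c["distortion"],float))[0].reshape(-1,2)
def save(name,f):
    im=grab_frame(name); cv2.imwrite("pics/"+f,im[:,:,::-1]); return im
def go(pos,yaw=None):
    "print shift (tool axes, unit .5m) and turn to reach pos pointing down with jaw axis yaw"
    s=state(); Rm=R.from_euler('xyz',s["ee_rot"],degrees=True)
    sh=Rm.inv().apply(np.array(pos)-s["ee_pos"])/500
    if yaw is None: tv=np.zeros(3)
    else:
        c=[(Rm.inv()*R.from_euler('xyz',[180,0,yaw+k],degrees=True)).as_rotvec()/(np.pi/2) for k in(0,180)]
        tv=min(c,key=np.linalg.norm)
    print(pos,yaw,"->",*np.round(np.r_[sh,tv],4))
E
python3 - <<'E'
from h import *
s=state(); print(s)
for n in("top","scene"):
    save(n,n+"0.png")
    c=calibration(n); Rm=cv2.Rodrigues(np.array(c["rvec"]))[0]; print(n,-Rm.T@np.array(c["tvec"]).reshape(3))
for q in("tray_blue","tray_yellow","track","cell_1","nozzle_orange","nozzle_white","bottle","tape"):
    for r in tip_of(q,"top")[:3]: print(q,r,px2w("top",[r["location"]],0)[0].round(0))
E
```

```text
pics
{'time_s': 0.0, 'qpos': array([-7.67202772e+01,  1.83507754e+01,  8.97069206e+01, -1.60765062e-03,
        7.20421241e+01, -1.14622820e+00]), 'qvel': array([ 0.09443715,  0.05026272,  0.0099995 , -0.06945475, -0.10782804,
       -0.08717395]), 'effort': array([-2.40055240e-03, -4.12459731e+01, -2.31970578e+01,  7.26151513e-02,
        4.57321142e-02, -1.14214556e-04]), 'ee_pos': array([ 143.11711286, -556.36283209,  200.22547914]), 'ee_rot': array([-1.79900169e+02, -4.68653326e-04,  1.44264476e+01]), 'force': array([-0.23065673,  0.05180363,  0.5592082 ]), 'torque': array([-0.01003952, -0.01305165,  0.04033762]), 'gripper_width': 91.21234028038153}
top [397.32668654   2.14898739 931.78404706]
scene [1217.27708715  502.13542161  671.19637397]
tray_blue {'location': [204.5, 151.7], 'confidence': 0.84} [593. 241.   0.]
tray_yellow {'location': [320.9, 141.1], 'confidence': 0.97} [608.  -7.   0.]
track {'location': [440.5, 142.5], 'confidence': 0.87} [ 598. -258.    0.]
cell_1 {'location': [443.1, 135.3], 'confidence': 0.87} [ 613. -265.    0.]
cell_1 {'location': [440.7, 166.7], 'confidence': 0.75} [ 546. -256.    0.]
cell_1 {'location': [439.5, 153.7], 'confidence': 0.58} [ 574. -255.    0.]
nozzle_orange {'location': [380.9, 223.6], 'confidence': 0.62} [ 430. -126.    0.]
nozzle_white {'location': [174.1, 260.5], 'confidence': 0.76} [365. 304.   0.]
bottle {'location': [287.9, 222.3], 'confidence': 0.55} [438.  67.   0.]
tape {'location': [453.5, 232.3], 'confidence': 0.71} [ 409. -275.    0.]
tape {'location': [320.5, 141.5], 'confidence': 0.65} [607.  -6.   0.]
```

Run:
```python
import cv2
im=cv2.imread("pics/top0.png")
cv2.imwrite("pics/top0b.png",cv2.resize(im[60:330,130:530],None,fx=2,fy=2,interpolation=cv2.INTER_CUBIC))
```

```text
(no output)
```

View pics/top0b.png

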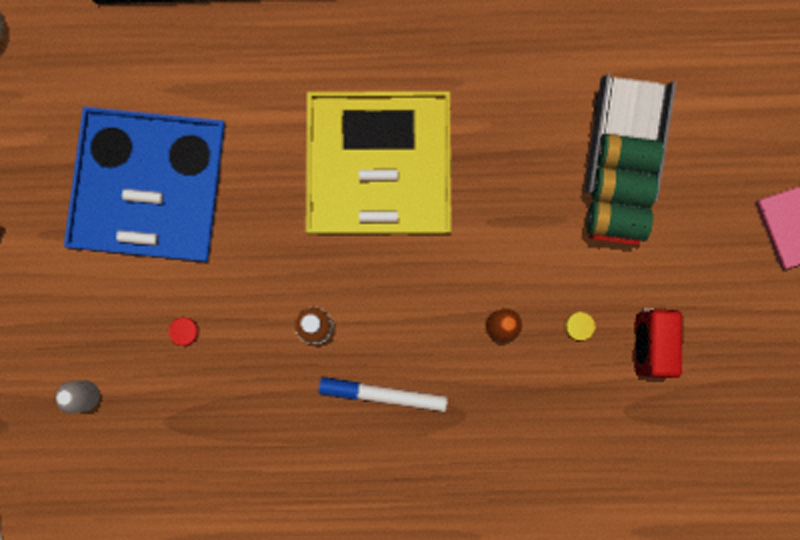

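View pics/scene0.png

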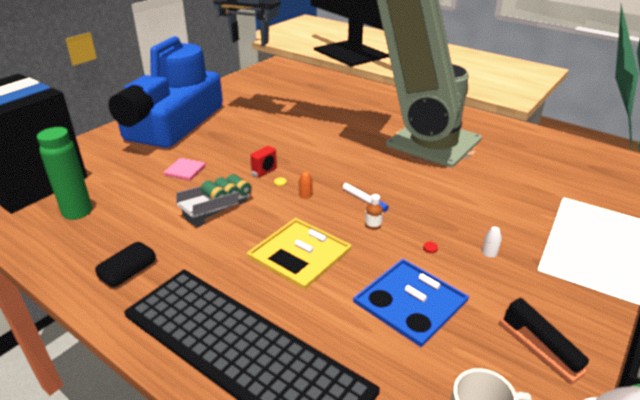

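The top view shows the blue tray left (crop 66–224, 108–262), the yellow tray in the middle, and the track right with the lowest cell at crop (621,222). The bottle is at (311,324), the orange nozzle at (509,324), the tape at (667,343) and the white nozzle at far left. The scene view agrees with this.

Run:
```python
from h import *
f=lambda pts,z: px2w("top",np.array(pts)/2+[130,60],z)
def tray(n,c): # corners TL,TR,BR,BL
    P=f(c,12)[:,:2]; up=(P[0]+P[1]-P[2]-P[3]); lf=(P[0]+P[3]-P[1]-P[2])
    print(n,P.mean(0).round(1),"yaw",np.degrees(np.arctan2(up[1],up[0])).round(1),np.degrees(np.arctan2(-lf[0],lf[1])).round(1),"size",np.linalg.norm(up)/2,np.linalg.norm(lf)/2)
tray("blue",[(84,108),(224,122),(208,262),(66,247)])
tray("yellow",[(307,93),(451,93),(450,234),(306,234)])
print("blue spots",f([(111,147),(189,155)],4).round(1),"bars",f([(142,197),(136,238)],16).round(1))
print("yel rect",f([(378,130)],4).round(1),"bars",f([(379,175),(378.5,216.5)],14).round(1))
print("cell low ends",f([(592,219),(652,224)],40).round(1), "cell mid",f([(597,185),(658,190)],46).round(1))
print("stop",f([(594,238),(639,244)],36).round(1))
print("tape top",f([(651,311),(682,311),(682,377),(649,377)],60).round(1))
print("bottle cap",f([(311,324)],76),"noz o",f([(509,324)],62),"noz w",f([(64,398)],62))
s=state();c=calibration("wrist");Rm=cv2.Rodrigues(np.array(c["rvec"],float))[0]
T=R.from_euler('xyz',s["ee_rot"],degrees=True)
print("wristcam in tool",T.inv().apply(-Rm.T@np.array(c["tvec"]).reshape(3)-s["ee_pos"]).round(1),"axis",T.inv().apply(Rm[2]).round(2), np.array(c["mtx"]).round(0))
```

```text
blue [589.3 241.6] yaw -7.0 -7.5 size 149.0146073067894 149.23911491135922
yellow [604.9  -3. ] yaw -2.0 -1.7 size 150.11414562960582 150.71618098631822
blue spots [[632.1 280.3   4. ]
 [621.1 197.4   4. ]] bars [[575.1 244.3  16. ]
 [532.1 250.5  16. ]]
yel rect [[642.2  -3.6   4. ]] bars [[591.6  -3.3  14. ]
 [547.9  -1.6  14. ]]
cell low ends [[ 534.9 -215.4   40. ]
 [ 528.1 -274.6   40. ]] cell mid [[ 568.1 -220.6   46. ]
 [ 561.2 -280.6   46. ]]
stop [[ 516.1 -217.4   36. ]
 [ 508.8 -261.8   36. ]]
tape top [[ 440.2 -262.5   60. ]
 [ 439.4 -292.1   60. ]
 [ 376.1 -288.1   60. ]
 [ 376.8 -256.8   60. ]]
bottle cap [[435.42489925  66.1454075   76.        ]] noz o [[ 431.02284304 -124.88751266   62.        ]] noz w [[370.97524616 307.62805031  62.        ]]
wristcam in tool [  75.7   -0.8 -183. ] axis [-0.27 -0.    0.96] [[348.   0. 328.]
 [  0. 348. 195.]
 [  0.   0.   1.]]
```

```bash
python3 -c "
from h import *
go([525,-245,160],-6.6)"
```

```text
[525, -245, 160] -6.6 -> 0.8948 -0.4138 0.0821 -0.0 0.0 0.2336
```

```bash
r="";python3 -m jog '.895 -.414 .082 0 0 .234;.895 -.414 .082 0 0 .234;.895 -.414 .082 0 0 .234;.895 -.414 .082 0 0 .234;.895 -.414 .082 0 0 .234;.895 -.414 .082 0 0 .234;.895 -.414 .082 0 0 .234;.895 -.414 .082 0 0 .234;.895 -.414 .082 0 0 .234;.895 -.414 .082 0 0 .234;.895 -.414 .082 0 0 .234;.895 -.414 .082 0 0 .234;.895 -.414 .082 0 0 .234;.895 -.414 .082 0 0 .234;.895 -.414 .082 0 0 .234;.895 -.414 .082 0 0 .234;.895 -.414 .082 0 0 .234;.895 -.414 .082 0 0 .234;.895 -.414 .082 0 0 .234' 1 20
python3 - <<'E'
from h import *
save("wrist","w1.png"); np.save("c1.npy",calibration("wrist"),allow_pickle=True)
print(state()["ee_pos"],state()["ee_rot"])
print(tip_of("cell_1","wrist")[:4])
E
```

```text
time_s: 2.08
ee_pos: [524.4, -245.8, 160.3]
ee_rot: [180.0, -0.0, -6.7]
force: [-0.3, 0.1, 0.8]
gripper_width: 91.2
[ 524.53917102 -245.62025686  160.28110494] [ 1.79990109e+02 -1.57916786e-02 -6.71205889e+00]
[{'location': [322.0, 173.1], 'confidence': 0.88}, {'location': [325.8, 137.4], 'confidence': 0.8}, {'location': [327.0, 97.2], 'confidence': 0.63}]
```

View pics/w1.png

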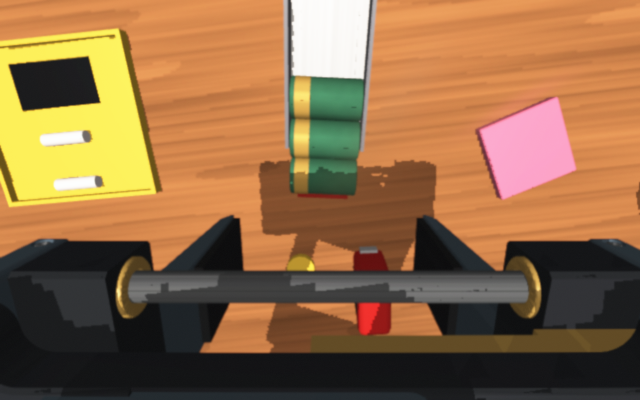

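Wrist view: three cells in the track, the lowest spanning columns 290–357 at row ~177, with the stop at (324,195). The track lies along the image's vertical.

Run:
```python
from h import *
f=lambda p,z:px2w("wrist",p,z)
print("cell tip z36",f([(322,173.1)],36).round(1),"mid z42",f([(325.8,137.4)],42).round(1))
e=f([(290.5,176),(356.5,178)],40).round(1);print("low ends",e,e.mean(0),np.degrees(np.arctan2(e[0,0]-e[1,0],e[0,1]-e[1,1])))
e=f([(290,138),(361,140)],46).round(1);print("mid ends",e,e.mean(0),np.degrees(np.arctan2(e[0,0]-e[1,0],e[0,1]-e[1,1])))
print("stop",f([(300,195),(347,197)],34).round(1))
print("yel bars",f([(65,138),(78,184)],14).round(1))
```

```text
cell tip z36 [[ 536.4 -240.1   36. ]] mid z42 [[ 568.2 -247.4   42. ]]
low ends [[ 537.9 -212.2   40. ]
 [ 529.2 -270.3   40. ]] [ 533.55 -241.25   40.  ] 8.516298196861104
mid ends [[ 571.7 -217.3   46. ]
 [ 563.  -276.9   46. ]] [ 567.35 -247.1    46.  ] 8.304989139896149
stop [[ 517.9 -217.4   34. ]
 [ 511.  -260.2   34. ]]
yel bars [[593.6  -3.   14. ]
 [548.9  -1.5  14. ]]
```

```bash
python3 -c "
from h import *
go([533,-242,90],-8)
go([533,-242,44],-8)"
```

```text
[533, -242, 90] -8 -> 0.0156 -0.0089 0.1405 0.0001 -0.0002 0.0145
[533, -242, 44] -8 -> 0.0156 -0.0089 0.2325 0.0001 -0.0002 0.0145
```

```bash
python3 -m jog '.0156 -.009 .08 0 0 .0145;.0156 -.009 .16 0 0 .0145;.0156 -.009 .2 0 0 .0145;.0156 -.009 .22 0 0 .0145;.0156 -.009 .2325 0 0 .0145;.0156 -.009 .2325 0 0 .0145;.0156 -.009 .2325 0 0 .0145' 
python3 -m jog '0 0 0 0 0 0;0 0 0 0 0 0;0 0 0 0 0 0;0 0 0 0 0 0;0 0 0 0 0 0;0 0 0 0 0 0;0 0 0 0 0 0;0 0 0 0 0 0' -1 25
python3 -m jog '0 0 0 0 0 0;0 0 -.02 0 0 0;0 0 -.06 0 0 0;0 0 -.14 0 0 0;0 0 -.22 0 0 0;0 0 -.22 0 0 0;0 0 -.22 0 0 0'
python3 -c "
from h import *
save('wrist','w2.png')"
```

```text
time_s: 2.77
ee_pos: [534.0, -242.5, 45.2]
ee_rot: [180.0, -0.2, -8.0]
force: [-0.9, 0.3, -0.4]
gripper_width: 91.0
time_s: 3.43
ee_pos: [533.9, -242.5, 45.2]
ee_rot: [180.0, -0.1, -8.0]
force: [0.1, 0.4, 0.4]
gripper_width: 40.7
time_s: 4.02
ee_pos: [535.3, -243.1, 158.7]
ee_rot: [179.8, -0.5, -8.0]
force: [-1.0, 1.6, -0.7]
gripper_width: 0.2
```

View pics/w2.png

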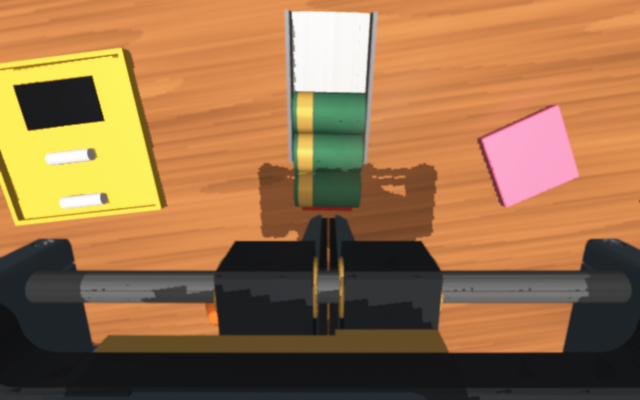

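The jaws shut to 0 and all three cells are still in the track, so the grasp missed. I'll check where the fingertips project.

Run:
```python
from h import *
s=state();p=s["ee_pos"];print(p,s["ee_rot"],s["qpos"])
for dz in(-22,-3,22,19): print(dz,w2px("wrist",[p+[0,0,dz]]).round(1))
print("cell now",w2px("wrist",[[533,-242,36]]),tip_of("cell_1","wrist")[:3])
im=save("top","t1.png"); print(w2px("top",[p-[0,0,22],p]))
cv2.imwrite("pics/t1b.png",cv2.resize(cv2.imread("pics/t1.png")[60:280,350:530],None,fx=3,fy=2.7))
```

```text
[ 533.8700468  -242.43855773  156.36884427] [179.918714    -0.25585228  -8.01074965] [-2.55471043e+01  2.09457044e+01  9.23511136e+01 -4.55531950e-04
  6.64347279e+01  7.24640080e+01]
-22 [[329.9 224. ]]
-3 [[330.1 235.4]]
22 [[330.4 253.9]]
19 [[330.4 251.5]]
cell now [[328.8576316  187.53496934]] [{'location': [330.6, 112.9], 'confidence': 0.85}, {'location': [325.3, 189.9], 'confidence': 0.73}, {'location': [330.7, 152.7], 'confidence': 0.62}]
[[453.74231542 161.22081944]
 [457.52498485 158.97443806]]
```

View pics/t1b.png

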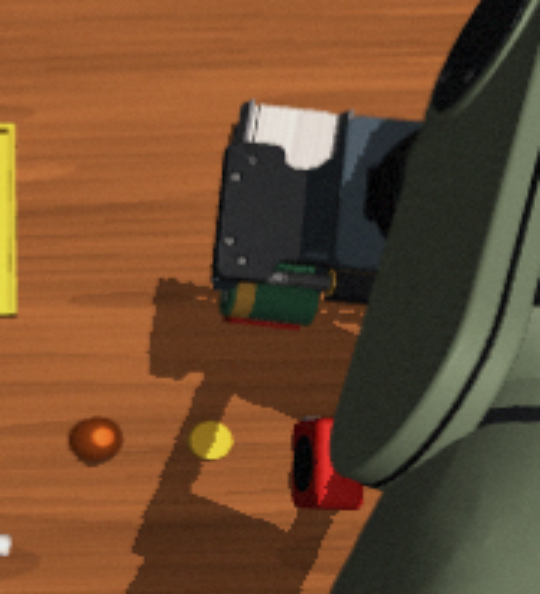

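```bash
python3 -m jog '0 0 0 0 0 0;0 0 0 0 0 0;0 0 0 0 0 0;0 0 0 0 0 0;0 0 0 0 0 0;0 0 0 0 0 0;0 0 0 0 0 0;0 0 0 0 0 0;0 0 0 0 0 0;0 0 0 0 0 0;0 0 0 0 0 0;0 0 0 0 0 0;0 0 0 0 0 0;0 0 0 0 0 0;0 0 0 0 0 0' 1 25
python3 -m jog '0 0 .08 0 0 0;0 0 .16 0 0 0;0 0 .2 0 0 0;0 0 .224 0 0 0;0 0 .224 0 0 0;0 0 .224 0 0 0;0 0 .224 0 0 0;0 0 .224 0 0 0' 
python3 -c "
from h import *
print(state()['ee_pos'])
save('wrist','w3.png')
s=state();p=s['ee_pos']
print(w2px('wrist',[p-[0,0,22],[533,-242,53],[533,-242,36]]).round())"
```

```text
time_s: 5.42
ee_pos: [532.7, -241.9, 154.1]
ee_rot: [180.0, -0.0, -8.0]
force: [0.5, -0.2, -0.3]
gripper_width: 91.0
time_s: 6.08
ee_pos: [533.8, -242.4, 43.6]
ee_rot: [179.9, -0.2, -8.0]
force: [0.7, 0.2, -0.5]
gripper_width: 91.1
[ 533.7767611  -242.41632235   43.59280785]
[[330. 224.]
 [330. 245.]
 [330. 234.]]
```

View pics/w3.png

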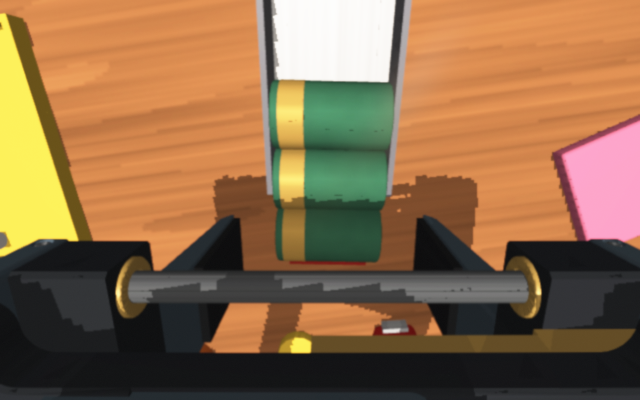

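The cell (centre ~(328,235)) sits between the open fingers. I'll close in stages and watch.

```bash
python3 -m jog '0 0 0 0 0 0;0 0 0 0 0 0;0 0 0 0 0 0;0 0 0 0 0 0;0 0 0 0 0 0' .2 25
python3 -m jog '0 0 0 0 0 0;0 0 0 0 0 0;0 0 0 0 0 0'
python3 -c "
from h import *
save('wrist','w4.png')"
```

```text
time_s: 6.55
ee_pos: [533.6, -242.4, 43.6]
ee_rot: [179.9, -0.2, -8.0]
force: [-0.0, -0.5, -0.1]
gripper_width: 60.8
time_s: 6.8
ee_pos: [533.6, -242.3, 43.6]
ee_rot: [179.9, -0.2, -8.0]
force: [-0.4, 0.6, -0.9]
gripper_width: 54.7
```

View pics/w4.png

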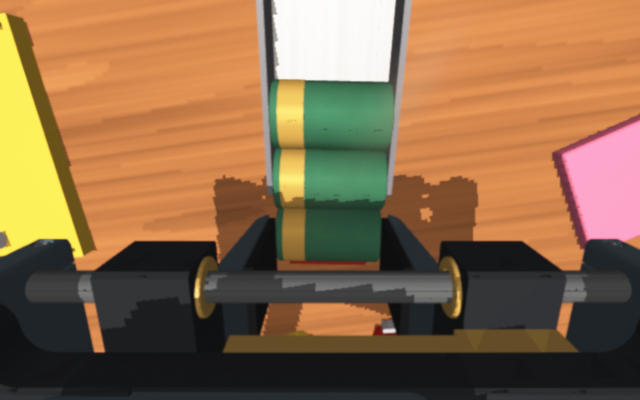

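Run:
```python
from h import *
s=state();T=R.from_euler('xyz',s["ee_rot"],degrees=True);p=s["ee_pos"];print(s["gripper_width"])
for x in(-16,0,16):
  for z in(3,22):
    print(x,z,w2px("wrist",p+T.apply([[x,-27.4,z],[x,27.4,z]])).round().tolist())
print(w2px("wrist",[[533,-242,36]]+T.apply([[0,29,0],[0,-29,0]])).round())
```

```text
54.86046042368898
-16 3 [[283.0, 261.0], [377.0, 261.0]]
-16 22 [[287.0, 248.0], [373.0, 248.0]]
0 3 [[282.0, 235.0], [378.0, 235.0]]
0 22 [[286.0, 224.0], [374.0, 224.0]]
16 3 [[281.0, 209.0], [379.0, 209.0]]
16 22 [[285.0, 199.0], [375.0, 199.0]]
[[379. 233.]
 [280. 233.]]
```

The geometry in the picture (finger gap in pixels against the reported opening) suggests the real fingertips end about 13 mm behind the TCP, not 22 ahead, so the jaws closed above the cell. I'll open, go down to TCP z 24 (safe under either reading) and close gently to test this.

```bash
python3 -m jog '0 0 0 0 0 0;0 0 0 0 0 0;0 0 0 0 0 0;0 0 0 0 0 0;0 0 0 0 0 0;0 0 0 0 0 0' .9 25
python3 -m jog '0 0 .01 0 0 0;0 0 .02 0 0 0;0 0 .03 0 0 0;0 0 .039 0 0 0;0 0 .039 0 0 0;0 0 .039 0 0 0' 
python3 -m jog '0 0 0 0 0 0;0 0 0 0 0 0;0 0 0 0 0 0;0 0 0 0 0 0;0 0 0 0 0 0;0 0 0 0 0 0' .2 15
python3 -c "
from h import *
im=save('wrist','w5.png'); cv2.imwrite('pics/w5b.png',im[100:350,180:480,::-1].repeat(2,0).repeat(2,1)); print(state()['gripper_width'])"
```

```text
time_s: 7.35
ee_pos: [533.6, -242.3, 43.6]
ee_rot: [179.9, -0.2, -8.0]
force: [-1.3, -0.9, 0.5]
gripper_width: 86.2
time_s: 7.85
ee_pos: [533.4, -242.2, 23.5]
ee_rot: [180.0, -0.1, -8.0]
force: [-0.4, -0.4, 0.7]
gripper_width: 87.0
time_s: 8.35
ee_pos: [533.5, -242.3, 23.7]
ee_rot: [180.0, -0.1, -8.0]
force: [-0.2, 0.6, 0.4]
gripper_width: 58.2
57.98485871518012
```

View pics/w5b.png

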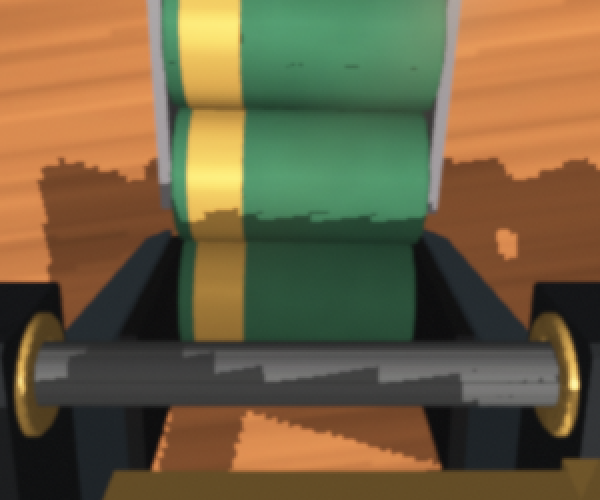

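Confirmed: the jaws stopped on the cell at 58.0 mm. I'll reopen a little, go 12 mm deeper for a fuller grip, close and lift.

```bash
python3 -m jog '0 0 0 0 0 0;0 0 0 0 0 0;0 0 0 0 0 0;0 0 .008 0 0 0;0 0 .016 0 0 0;0 0 .024 0 0 0;0 0 .024 0 0 0' .7 25
python3 -m jog '0 0 0 0 0 0;0 0 0 0 0 0;0 0 0 0 0 0;0 0 0 0 0 0;0 0 0 0 0 0;0 0 0 0 0 0;0 0 0 0 0 0' -1 25
python3 -m jog '0 0 -.01 0 0 0;0 0 -.03 0 0 0;0 0 -.07 0 0 0;0 0 -.12 0 0 0;0 0 -.18 0 0 0;0 0 -.22 0 0 0;0 0 -.22 0 0 0'
python3 -c "
from h import *
a=np.radians(-7.2);b=np.array([590,241.5])+np.array([[np.cos(a),-np.sin(a)],[np.sin(a),np.cos(a)]])@[-36,0]
print(b);go([*b,120],-7.2)"
```

```text
time_s: 8.98
ee_pos: [532.7, -241.9, 10.5]
ee_rot: [180.0, 0.0, -8.0]
force: [-0.2, 0.6, 0.1]
gripper_width: 77.4
time_s: 9.57
ee_pos: [532.8, -242.0, 10.5]
ee_rot: [180.0, -0.0, -8.0]
force: [1.3, -0.3, -1.1]
gripper_width: 58.2
time_s: 10.15
ee_pos: [535.7, -243.4, 126.4]
ee_rot: [179.8, -0.6, -8.0]
force: [0.5, 0.8, -1.1]
gripper_width: 58.2
[554.28387075 246.01199641]
[np.float64(554.2838707526788), np.float64(246.01199640831496), 120] -7.2 -> -0.0999 -0.9744 0.0086 0.0022 -0.0066 -0.009
```

```bash
python3 -m jog '-.01 -.06 0 0 0 0;-.02 -.14 0 0 0 0;-.1 -.9747 .0086 .002 -.0066 -.009;-.1 -.9747 .0086 .002 -.0066 -.009;-.1 -.9747 .0086 .002 -.0066 -.009;-.1 -.9747 .0086 .002 -.0066 -.009;-.1 -.9747 .0086 .002 -.0066 -.009;-.1 -.9747 .0086 .002 -.0066 -.009;-.1 -.9747 .0086 .002 -.0066 -.009;-.1 -.9747 .0086 .002 -.0066 -.009;-.1 -.9747 .0086 .002 -.0066 -.009;-.1 -.9747 .0086 .002 -.0066 -.009;-.1 -.9747 .0086 .002 -.0066 -.009;-.1 -.9747 .0086 .002 -.0066 -.009;-.1 -.9747 .0086 .002 -.0066 -.009;-.1 -.9747 .0086 .002 -.0066 -.009;-.1 -.9747 .0086 .002 -.0066 -.009;-.1 -.9747 .0086 .002 -.0066 -.009'
python3 -c "
from h import *
save('wrist','w6.png')
s=state();print(s['ee_pos'],s['ee_rot'])
from h import go
go([554,246.5,30],-7.2);go([554,246.5,-4],-7.2)"
```

```text
time_s: 11.65
ee_pos: [554.3, 244.7, 120.1]
ee_rot: [180.0, 0.0, -7.3]
force: [-0.8, 0.2, -1.2]
gripper_width: 58.2
[554.37184659 244.89917714 120.13546097] [ 1.79982154e+02  2.32183073e-04 -7.31044177e+00]
[554, 246.5, 30] -7.2 -> -0.0011 -0.0031 0.1803 0.0002 0.0 -0.0012
[554, 246.5, -4] -7.2 -> -0.0011 -0.0032 0.2483 0.0002 0.0 -0.0012
```

View pics/w6.png

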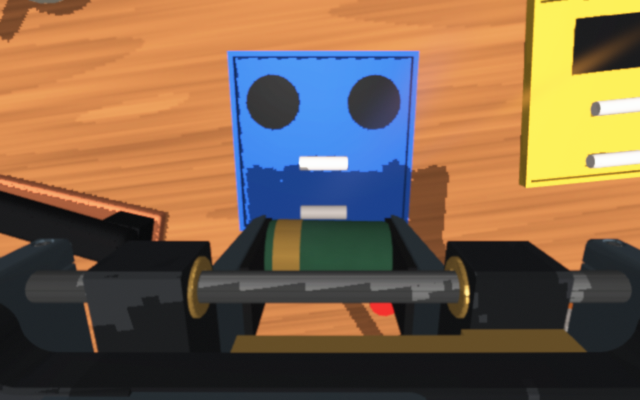

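The cell is held (265–392, row 245). The blue tray is square to the image, with bars at (323,162) and (323,211) and spots at (273,102) and (374,102).

```bash
python3 -c "
from h import *
f=lambda p,z:px2w('wrist',p,z).round(1)
b=f([(323.5,162),(323.5,211.5)],14);print(b,b.mean(0));s=f([(273,102),(374,102)],4);print(s,np.degrees(np.arctan2((s[0]-s[1])[0],(s[0]-s[1])[1])))
c=s.mean(0)
print('cradle from spots',c[:2]-72*np.array([np.cos(np.radians(7.5)),-np.sin(np.radians(7.5))]))
print('held cell ',f([(328.5,240)],148))
"
```

```text
[[579.1 246.8  14. ]
 [535.8 252.5  14. ]] [557.45 249.65  14.  ]
[[632.6 282.1   4. ]
 [621.9 199.    4. ]] 7.337064897826622
cradle from spots [555.86596998 249.94788584]
held cell  [[564.5 244.6 148. ]]
```

```bash
python3 -c "
from h import *
go([555.5,249,-3],-7.3)"
python3 -m jog '.001 -.0083 .08 0 0 0;.001 -.0083 .14 0 0 0;.001 -.0083 .19 0 0 0;.001 -.0083 .21 0 0 0;.001 -.0083 .225 0 0 0;.001 -.0083 .235 0 0 0;.001 -.0083 .235 0 0 0;.001 -.0083 .235 0 0 0'
python3 -c "
from h import *
go([555.5,249,-4],-7.3)"
```

```text
[555.5, 249, -3] -7.3 -> 0.0012 -0.0085 0.2463 0.0002 0.0 -0.0001
time_s: 12.37
ee_pos: [556.4, 249.2, 3.8]
ee_rot: [-180.0, -0.1, -7.3]
force: [-0.5, -0.6, -2.0]
gripper_width: 58.2
[555.5, 249, -4] -7.3 -> -0.0017 0.0006 0.0156 -0.0005 -0.0013 -0.0002
```

```bash
python3 -m jog '-.001 0 .006 0 0 0;-.001 0 .012 0 0 0;-.001 0 .015 0 0 0;-.001 0 .015 0 0 0;-.001 0 .015 0 0 0'
python3 -m jog '0 0 0 0 0 0;0 0 0 0 0 0;0 0 0 0 0 0;0 0 0 0 0 0;0 0 0 0 0 0' .65
python3 -m jog '0 0 -.04 0 0 0;0 0 -.1 0 0 0;0 0 -.18 0 0 0;0 0 -.24 0 0 0;0 0 -.24 0 0 0;0 0 -.24 0 0 0' 1
python3 -c "
from h import *
save('wrist','w7.png');print(state()['ee_pos'],tip_of('cell_1','wrist')[:2])
go([533,-242,150],-8);go([533,-242,10.5],-8)"
```

```text
time_s: 12.78
ee_pos: [555.9, 249.3, -3.6]
ee_rot: [-180.0, -0.1, -7.3]
force: [-0.3, 1.0, -0.6]
gripper_width: 58.1
time_s: 13.2
ee_pos: [556.0, 249.3, -3.5]
ee_rot: [-179.9, -0.1, -7.3]
force: [1.0, 0.2, -0.8]
gripper_width: 75.3
time_s: 13.7
ee_pos: [556.9, 249.8, 118.8]
ee_rot: [-179.8, -0.4, -7.3]
force: [0.6, -0.7, -0.7]
gripper_width: 91.5
[555.55676477 249.19800854 116.79407173] [{'location': [326.9, 191.7], 'confidence': 0.56}]
[533, -242, 150] -8 -> 0.0818 0.9793 -0.0688 -0.0 -0.0004 0.0076
[533, -242, 10.5] -8 -> 0.0816 0.9793 0.2102 -0.0 -0.0004 0.0076
```

View pics/w7.png

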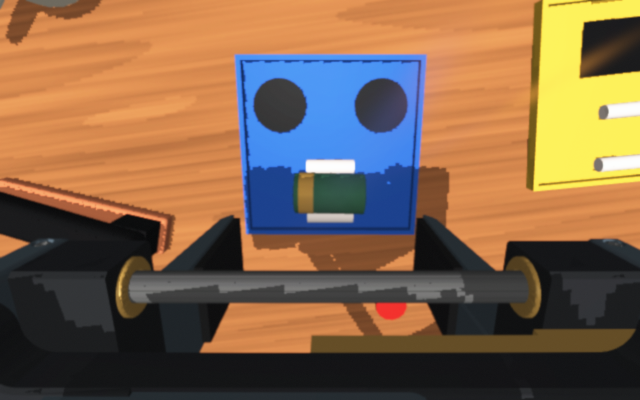

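The first cell lies in the blue cradle, centred between the bars (294–366, row 193; bars centred on column 330). Next, the second cell.

```bash
python3 -m jog '.0818 .9793 -.0688 0 0 .0076;.0818 .9793 -.0688 0 0 .0076;.0818 .9793 -.0688 0 0 .0076;.0818 .9793 -.0688 0 0 .0076;.0818 .9793 -.0688 0 0 .0076;.0818 .9793 -.0688 0 0 .0076;.0818 .9793 -.0688 0 0 .0076;.0818 .9793 -.0688 0 0 .0076;.0818 .9793 -.0688 0 0 .0076;.0818 .9793 -.0688 0 0 .0076;.0818 .9793 -.0688 0 0 .0076;.0818 .9793 -.0688 0 0 .0076;.0818 .9793 -.0688 0 0 .0076;.0818 .9793 -.0688 0 0 .0076;.0818 .9793 -.0688 0 0 .0076;.0818 .9793 -.0688 0 0 .0076;.0818 .9793 -.0688 0 0 .0076'
python3 -c "
from h import *
im=save('wrist','w8.png');t=tip_of('cell_1','wrist');print(t[:3]);print(px2w('wrist',[a['location'] for a in t],36).round(1))
print([a['rect'] for a in spot_in('cell_1','wrist')])
go([533,-242,10.5],-8)"
```

```text
time_s: 15.22
ee_pos: [532.9, -240.3, 149.5]
ee_rot: [-180.0, 0.0, -7.9]
force: [0.2, 0.0, 0.0]
gripper_width: 91.3
[{'location': [332.5, 184.1], 'confidence': 0.91}, {'location': [332.8, 146.8], 'confidence': 0.82}]
[[ 536.  -243.7   36. ]
 [ 568.4 -248.4   36. ]]
[[297.3, 169.7, 365.7, 209.3], [292.0, 126.6, 365.1, 170.6]]
[533, -242, 10.5] -8 -> -0.0002 0.0023 0.279 -0.0001 -0.0003 0.0011
```

Cell 2 has rolled down to the stop, at the same place as cell 1 was.

```bash
python3 -m jog '0 .003 .08 0 0 .001;0 .003 .16 0 0 .001;0 .003 .22 0 0 .001;0 .003 .25 0 0 .001;0 .003 .27 0 0 .001;0 .003 .279 0 0 .001;0 .003 .279 0 0 .001;0 .003 .279 0 0 .001'
python3 -m jog '0 0 0 0 0 0;0 0 0 0 0 0;0 0 0 0 0 0;0 0 0 0 0 0;0 0 0 0 0 0;0 0 0 0 0 0;0 0 0 0 0 0;0 0 0 0 0 0;0 0 0 0 0 0' -1 25
python3 -m jog '0 0 -.01 0 0 0;0 0 -.03 0 0 0;0 0 -.07 0 0 0;0 0 -.12 0 0 0;0 0 -.18 0 0 0;0 0 -.22 0 0 0;0 0 -.22 0 0 0'
python3 -c "
from h import *
go([569,-2,120],-2)"
```

```text
time_s: 16.03
ee_pos: [534.0, -242.6, 11.6]
ee_rot: [180.0, -0.1, -8.0]
force: [0.7, -0.3, 0.1]
gripper_width: 90.8
time_s: 16.78
ee_pos: [534.1, -242.7, 11.8]
ee_rot: [180.0, -0.2, -8.0]
force: [-1.1, 0.1, 3.2]
gripper_width: 58.0
time_s: 17.37
ee_pos: [536.6, -243.9, 127.2]
ee_rot: [179.8, -0.7, -8.0]
force: [0.6, -1.5, -1.2]
gripper_width: 58.0
[569, -2, 120] -2 -> -0.0032 -0.4882 0.0126 0.0027 -0.0077 -0.0664
```

```bash
python3 -m jog '-.003 -.06 .01 .002 -.007 -.02;-.003 -.14 .012 .002 -.007 -.04;-.003 -.488 .0126 .0027 -.0077 -.066;-.003 -.488 .0126 .0027 -.0077 -.066;-.003 -.488 .0126 .0027 -.0077 -.066;-.003 -.488 .0126 .0027 -.0077 -.066;-.003 -.488 .0126 .0027 -.0077 -.066;-.003 -.488 .0126 .0027 -.0077 -.066;-.003 -.488 .0126 .0027 -.0077 -.066;-.003 -.488 .0126 .0027 -.0077 -.066;-.003 -.488 .0126 .0027 -.0077 -.066;-.003 -.488 .0126 .0027 -.0077 -.066'
python3 -c "
from h import *
save('wrist','w9.png');print(state()['ee_pos'],state()['ee_rot'])"
```

```text
time_s: 18.37
ee_pos: [568.9, -3.6, 119.9]
ee_rot: [180.0, 0.0, -2.2]
force: [-0.4, 0.8, -1.8]
gripper_width: 58.2
[568.94487679  -3.42504634 119.97495394] [ 1.79991423e+02  8.72211472e-03 -2.15450574e+00]
```

View pics/w9.png

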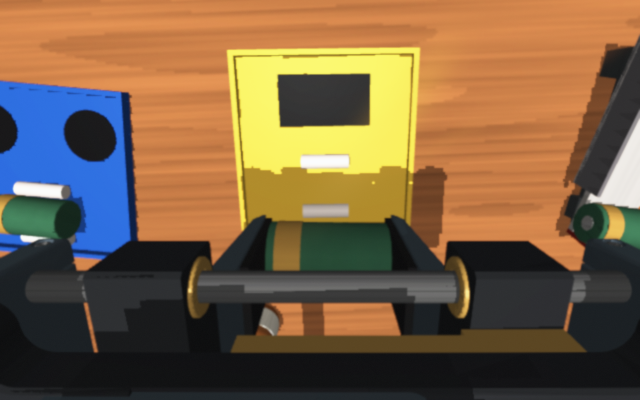

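Cell 2 is held over the yellow tray, with bars at (325,161) and (326,210) and the rectangle at (278–370, 74–127).

```bash
python3 -c "
from h import *
f=lambda p,z:px2w('wrist',p,z).round(1)
b=f([(325.5,161.5),(326,210.5)],14);print(b,b.mean(0));print(f([(278.5,75),(369,73.5),(370,127),(279,128)],4),f([(324,101)],4))
m=b.mean(0)
go([m[0]-1,m[1]-.3,0],-1.6);go([m[0]-1,m[1]-.3,-3.5],-1.6)"
```

```text
[[ 5.938e+02 -1.000e+00  1.400e+01]
 [ 5.507e+02  2.000e-01  1.400e+01]] [ 5.7225e+02 -4.0000e-01  1.4000e+01]
[[664.6  34.5   4. ]
 [663.  -39.1   4. ]
 [620.1 -39.6   4. ]
 [622.2  37.3   4. ]] [[642.8  -1.7   4. ]]
[np.float64(571.25), np.float64(-0.7), 0] -1.6 -> 0.0044 -0.0057 0.2399 0.0001 0.0001 -0.0062
[np.float64(571.25), np.float64(-0.7), -3.5] -1.6 -> 0.0044 -0.0057 0.2469 0.0001 0.0001 -0.0062
```

```bash
python3 -m jog '.004 -.0057 .08 0 0 -.006;.004 -.0057 .14 0 0 -.006;.004 -.0057 .19 0 0 -.006;.004 -.0057 .215 0 0 -.006;.004 -.0057 .235 0 0 -.006;.004 -.0057 .242 0 0 -.006;.004 -.0057 .246 0 0 -.006;.004 -.0057 .246 0 0 -.006;.004 -.0057 .246 0 0 -.006;.004 -.0057 .246 0 0 -.006'
python3 -m jog '0 0 0 0 0 0;0 0 0 0 0 0;0 0 0 0 0 0;0 0 0 0 0 0;0 0 0 0 0 0' .65
python3 -m jog '0 0 -.04 0 0 0;0 0 -.1 0 0 0;0 0 -.18 0 0 0;0 0 -.24 0 0 0;0 0 -.28 0 0 0;0 0 -.28 0 0 0;0 0 -.28 0 0 0' 1
python3 -c "
from h import *
save('wrist','w10.png');t=tip_of('cell_1','wrist');print(t,px2w('wrist',[a['location'] for a in t],21).round(1),[a['rect'] for a in spot_in('cell_1','wrist')])
go([408,-275,150],-4)"
```

```text
time_s: 19.25
ee_pos: [572.0, -0.7, -2.0]
ee_rot: [180.0, -0.1, -1.6]
force: [0.3, -0.5, -1.2]
gripper_width: 58.1
time_s: 19.67
ee_pos: [572.2, -0.7, -1.9]
ee_rot: [180.0, -0.2, -1.6]
force: [0.1, 0.4, -1.2]
gripper_width: 74.9
time_s: 20.25
ee_pos: [572.3, -0.7, 139.2]
ee_rot: [180.0, -0.3, -1.6]
force: [-1.0, -0.5, -0.7]
gripper_width: 91.1
[{'location': [604.9, 229.3], 'confidence': 0.84}, {'location': [330.5, 188.0], 'confidence': 0.61}, {'location': [53.6, 212.0], 'confidence': 0.59}] [[ 523.9 -252.3   21. ]
 [ 570.1   -1.6   21. ]
 [ 554.9  249.7   21. ]] [[295.3, 170.2, 362.5, 210.4], [558.9, 202.5, 636.7, 248.8], [6.7, 188.6, 96.4, 233.5]]
[408, -275, 150] -4 -> -0.3096 0.5577 -0.0269 0.0001 0.0004 0.0265
```

Cells check out: yellow at (570,-2), blue at (555,250), and the third at the stop. Next the tape; I'll hover above it.

```bash
python3 -m jog '-.31 .558 -.027 0 0 .0265;-.31 .558 -.027 0 0 .0265;-.31 .558 -.027 0 0 .0265;-.31 .558 -.027 0 0 .0265;-.31 .558 -.027 0 0 .0265;-.31 .558 -.027 0 0 .0265;-.31 .558 -.027 0 0 .0265;-.31 .558 -.027 0 0 .0265;-.31 .558 -.027 0 0 .0265;-.31 .558 -.027 0 0 .0265;-.31 .558 -.027 0 0 .0265;-.31 .558 -.027 0 0 .0265;-.31 .558 -.027 0 0 .0265'
python3 -c "
from h import *
im=save('wrist','w11.png');cv2.imwrite('pics/w11b.png',im[100:340,200:440,::-1].repeat(2,0).repeat(2,1));print(state()['ee_pos'],[(a['location'],px2w('wrist',[a['location']],0)) for a in tip_of('tape','wrist')])"
```

```text
time_s: 21.48
ee_pos: [408.3, -274.0, 149.6]
ee_rot: [-180.0, 0.1, -3.9]
force: [0.3, -0.1, -0.2]
gripper_width: 91.2
[ 408.28987128 -274.06923829  149.76734705] [([331.3, 176.6], array([[ 410.210525  , -276.25119763,    0.        ]]))]
```

View pics/w11b.png

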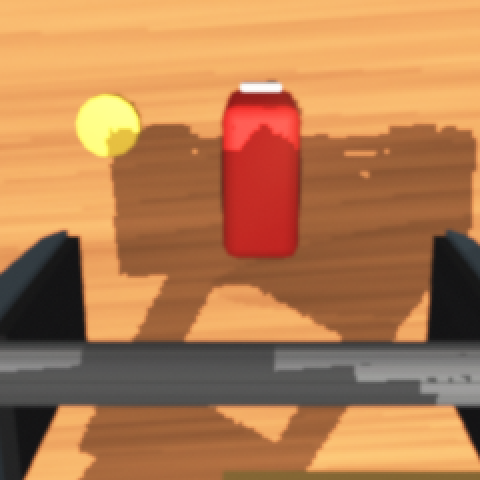

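The tape is square to the jaws, its top at crop columns 223–300, rows ~95–258. The yellow disc is clear of it.

```bash
python3 -c "
from h import *
f=lambda p,z:px2w('wrist',p,z).round(1)
print(f([(311.5,227),(349.5,227),(350,165),(311.5,165)],60), f([(331,229),(331,150)],55))
go([409,-275.5,12],-4)"
```

```text
[[ 381.7 -257.3   60. ]
 [ 379.6 -288.9   60. ]
 [ 431.9 -292.    60. ]
 [ 433.9 -261.6   60. ]] [[ 376.9 -273.3   55. ]
 [ 444.1 -277.8   55. ]]
[409, -275.5, 12] -4 -> 0.0018 0.0026 0.2757 -0.0001 0.0006 0.0011
```

```bash
python3 -m jog '.0036 .0026 .08 0 0 0;.0036 .0026 .16 0 0 0;.0036 .0026 .22 0 0 0;.0036 .0026 .25 0 0 0;.0036 .0026 .268 0 0 0;.0036 .0026 .275 0 0 0;.0036 .0026 .275 0 0 0;.0036 .0026 .275 0 0 0'
python3 -m jog '0 0 0 0 0 0;0 0 0 0 0 0;0 0 0 0 0 0;0 0 0 0 0 0;0 0 0 0 0 0;0 0 0 0 0 0;0 0 0 0 0 0;0 0 0 0 0 0;0 0 0 0 0 0;0 0 0 0 0 0;0 0 0 0 0 0;0 0 0 0 0 0' -1 30
python3 -m jog '0 0 -.01 0 0 0;0 0 -.03 0 0 0;0 0 -.07 0 0 0;0 0 -.12 0 0 0;0 0 -.18 0 0 0;0 0 -.22 0 0 0;0 0 -.22 0 0 0'
python3 -c "
from h import *
print(state()['gripper_width'])
go([642,-2,120],88.4)"
```

```text
time_s: 22.25
ee_pos: [410.9, -276.0, 13.3]
ee_rot: [179.9, -0.1, -3.9]
force: [0.0, -0.2, 0.6]
gripper_width: 91.1
time_s: 23.25
ee_pos: [410.8, -276.0, 13.3]
ee_rot: [179.9, -0.1, -3.9]
force: [-0.5, -0.1, 0.4]
gripper_width: 31.8
time_s: 23.83
ee_pos: [413.4, -277.8, 128.4]
ee_rot: [179.6, -0.6, -3.9]
force: [1.3, -0.2, -0.8]
gripper_width: 31.7
31.713968230234855
[642, -2, 120] 88.4 -> 0.4187 -0.5813 0.0172 -0.0016 -0.008 0.9747
```

Min-turn option would exceed the last joint's range, so I'll turn the other way in two calls.

```bash
python3 -m jog '.1 -.05 0 0 0 -.08;.2 -.15 0 0 0 -.16;.25 -.25 0 0 0 -.24;.25 -.25 0 0 0 -.32;.25 -.25 0 0 0 -.4;.25 -.25 0 0 0 -.48;.25 -.25 0 0 0 -.55;.25 -.25 0 0 0 -.55;.25 -.25 0 0 0 -.55'
python3 -c "
from h import *
print(state()['qpos'])
go([642,-2,120],88.4)"
```

```text
time_s: 24.58
ee_pos: [546.1, -161.2, 128.2]
ee_rot: [179.4, -0.1, 45.5]
force: [-0.0, 0.2, -1.1]
gripper_width: 32.0
[-17.4766035   20.69213598  97.17846492  -0.24542882  61.58318617
  27.17607338]
[642, -2, 120] 88.4 -> 0.3616 -0.0868 0.0158 0.0064 0.0018 -0.4771
```

```bash
python3 -m jog '.08 -.02 .01 0 0 -.08;.16 -.04 .016 .006 .002 -.16;.24 -.06 .016 .006 .002 -.24;.32 -.08 .016 .006 .002 -.32;.3616 -.087 .016 .006 .002 -.4;.3616 -.087 .016 .006 .002 -.477;.3616 -.087 .016 .006 .002 -.477;.3616 -.087 .016 .006 .002 -.477;.3616 -.087 .016 .006 .002 -.477;.3616 -.087 .016 .006 .002 -.477;.3616 -.087 .016 .006 .002 -.477'
python3 -c "
from h import *
im=save('wrist','w12.png');print(state()['ee_pos'],state()['ee_rot'])"
```

```text
time_s: 25.5
ee_pos: [641.6, -2.8, 120.0]
ee_rot: [180.0, 0.0, 88.2]
force: [-0.6, -0.4, -1.6]
gripper_width: 32.0
[641.65304216  -2.69317851 120.06606506] [ 1.79957223e+02 -1.68146221e-03  8.82532184e+01]
```

View pics/w12.png

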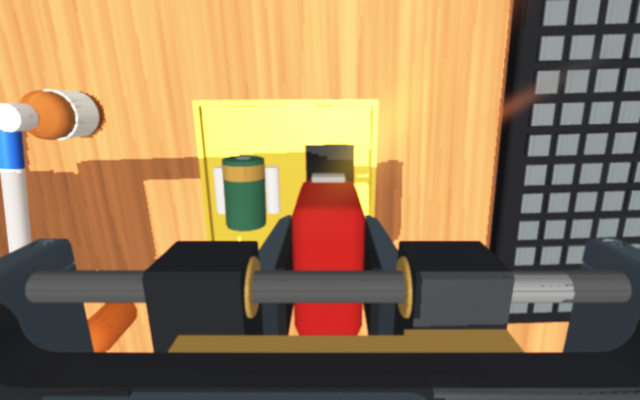

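The tape is held over the yellow tray, lined up with the rectangle (its far end visible at columns 306–353, row 146). The cell is in its cradle at (245,192).

```bash
python3 -c "
from h import *
f=lambda p,z:px2w('wrist',p,z).round(1)
e=f([(306.5,146),(353.5,146)],4);print(e,e.mean(0)); print(f([(313,178),(344,178)],145))
go([642.3,-1,18],88.4)"
```

```text
[[624.7  35.5   4. ]
 [665.   34.3   4. ]] [644.85  34.9    4.  ]
[[636.3  38.3 145. ]
 [650.7  37.9 145. ]]
[642.3, -1, 18] 88.4 -> 0.0034 0.001 0.2041 0.0005 -0.0 -0.0016
```

```bash
python3 -m jog '.002 -.002 .06 0 0 0;.002 -.0028 .12 0 0 0;.002 -.0028 .16 0 0 0;.002 -.0028 .18 0 0 0;.002 -.0028 .195 0 0 0;.002 -.0028 .2 0 0 0;.002 -.0028 .204 0 0 0;.002 -.0028 .205 0 0 0;.002 -.0028 .205 0 0 0;.002 -.0028 .205 0 0 0'
python3 -m jog '0 0 .001 0 0 0;0 0 .001 0 0 0;0 0 .001 0 0 0;0 0 .001 0 0 0;0 0 .001 0 0 0' .15
python3 -m jog '0 0 -.04 0 0 0;0 0 -.1 0 0 0;0 0 -.18 0 0 0;0 0 -.24 0 0 0;0 0 -.28 0 0 0;0 0 -.28 0 0 0;0 0 -.28 0 0 0'
python3 -c "
from h import *
im=save('wrist','w13.png');cv2.imwrite('pics/w13b.png',im[80:300,140:420,::-1].repeat(2,0).repeat(2,1));
go([431,-125,150],20)"
```

```text
time_s: 26.38
ee_pos: [641.1, -1.6, 18.6]
ee_rot: [179.8, -0.0, 88.3]
force: [0.2, -0.4, -0.7]
gripper_width: 32.0
time_s: 26.8
ee_pos: [641.2, -1.6, 18.3]
ee_rot: [179.8, -0.0, 88.3]
force: [-0.5, -0.0, -0.2]
gripper_width: 52.6
time_s: 27.38
ee_pos: [641.3, -1.6, 159.4]
ee_rot: [179.7, -0.0, 88.3]
force: [-0.6, 1.0, -1.0]
gripper_width: 52.1
[431, -125, 150] 20 -> -0.2594 -0.4107 0.0145 0.0012 -0.0008 0.7584
```

View pics/w13b.png

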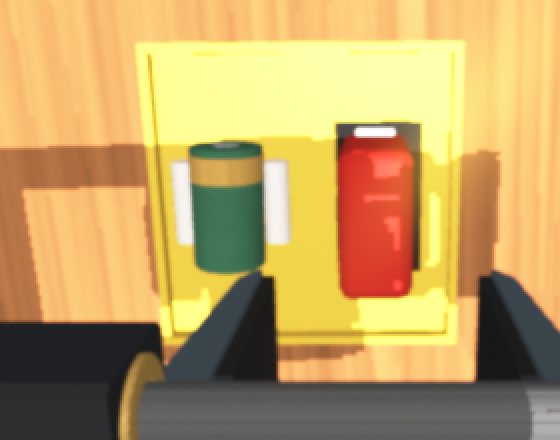

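```bash
python3 -c "
from h import *
f=lambda p,z:px2w('wrist',[(140+a/2,80+b/2) for a,b in p],z).round(1)
print('rect far',f([(337,125),(420,125)],4),'rect right near corner',f([(418,270)],4))
print('tape top near',f([(341,297),(411,297)],62),'mid',f([(340,220),(413,220)],64),'far blade',f([(355,132),(396,132)],40))
"
```

```text
rect far [[623.1  35.1   4. ]
 [663.   33.9   4. ]] rect right near corner [[660.9 -39.6   4. ]]
tape top near [[624.8 -31.1  62. ]
 [654.6 -32.   62. ]] mid [[626.    3.3  64. ]
 [656.    2.4  64. ]] far blade [[632.8  36.1  40. ]
 [650.4  35.5  40. ]]
```

The tape stands on the rectangle but sits about 2.5 mm toward one end. I'll regrip and shift it a little.

```bash
python3 -c "
from h import *
go([641.2,-1.6,18.3],88.3)"
python3 -m jog '0 0 .1 0 0 0;0 0 .18 0 0 0;0 0 .24 0 0 0;0 0 .27 0 0 0;0 0 .276 0 0 0;0 0 .276 0 0 0;0 0 .276 0 0 0'
python3 -c "
from h import *
print(state()['ee_pos'])"
```

```text
[641.2, -1.6, 18.3] 88.3 -> 0.0001 0.0014 0.2788 0.0013 -0.0 -0.0005
time_s: 28.02
ee_pos: [640.9, -1.7, 19.8]
ee_rot: [179.9, -0.0, 88.3]
force: [0.4, 0.3, -0.7]
gripper_width: 52.3
[640.94216708  -1.65797594  19.84936351]
```

```bash
python3 -m jog '0 0 0 0 0 0;0 0 0 0 0 0;0 0 0 0 0 0;0 0 0 0 0 0;0 0 0 0 0 0;0 0 0 0 0 0' -1 30
python3 -m jog '0 0 -.01 0 0 0;0 0 -.01 0 0 0;0 0 -.01 0 0 0;-.006 .003 -.01 0 0 0;-.006 .003 -.01 0 0 0;-.006 .003 -.01 0 0 0;-.006 .003 -.005 0 0 0;-.006 .003 -.001 0 0 0;-.006 .003 0 0 0 0;-.006 .003 0 0 0 0;-.006 .003 0 0 0 0'
python3 -m jog '0 0 0 0 0 0;0 0 0 0 0 0;0 0 0 0 0 0;0 0 0 0 0 0;0 0 0 0 0 0' .15
python3 -m jog '0 0 -.04 0 0 0;0 0 -.1 0 0 0;0 0 -.18 0 0 0;0 0 -.24 0 0 0;0 0 -.28 0 0 0;0 0 -.28 0 0 0;0 0 -.28 0 0 0'
python3 -c "
from h import *
im=save('wrist','w14.png');
go([431,-125,150],20)"
```

```text
time_s: 28.52
ee_pos: [641.6, -1.6, 21.1]
ee_rot: [179.7, -0.0, 88.3]
force: [0.1, -0.1, 7.1]
gripper_width: 31.8
time_s: 29.43
ee_pos: [643.0, -4.7, 21.2]
ee_rot: [179.7, 0.0, 88.3]
force: [0.3, -0.5, 0.0]
gripper_width: 31.9
time_s: 29.85
ee_pos: [643.0, -4.7, 21.2]
ee_rot: [179.7, -0.0, 88.3]
force: [0.2, -0.9, 0.2]
gripper_width: 52.2
time_s: 30.43
ee_pos: [642.9, -4.7, 162.3]
ee_rot: [179.6, -0.0, 88.3]
force: [-0.6, 0.1, -1.0]
gripper_width: 52.6
[431, -125, 150] 20 -> -0.2534 -0.4143 0.0196 0.0021 -0.0014 0.7584
```

```bash
python3 -c "
from h import *
go([431,-125,150],82.7)"
python3 -m jog '-.253 -.414 .02 .002 0 .06;-.253 -.414 .02 .002 0 .06;-.253 -.414 .02 .002 0 .06;-.253 -.414 .02 .002 0 .06;-.253 -.414 .02 .002 0 .06;-.253 -.414 .02 .002 0 .06;-.253 -.414 .02 .002 0 .06;-.253 -.414 .02 .002 0 .06;-.253 -.414 .02 .002 0 .06;-.253 -.414 .02 .002 0 .06;-.253 -.414 .02 .002 0 .06' 1
python3 -c "
from h import *
im=save('wrist','w15.png');print(state()['ee_pos'],[(a,px2w('wrist',[a['location']],0).round(1)) for a in tip_of('nozzle_orange','wrist')],spot_in('nozzle_orange','wrist'))
hsv=cv2.cvtColor(im,cv2.COLOR_RGB2HSV);print(cv2.inRange(hsv,(5,180,60),(12,255,255)).nonzero()[1].mean())
go([431,-125,12],82.7)"
```

```text
[431, -125, 150] 82.7 -> -0.2534 -0.4143 0.0196 0.0023 -0.0001 0.0617
time_s: 31.4
ee_pos: [432.2, -124.3, 149.3]
ee_rot: [180.0, -0.0, 82.9]
force: [-0.2, 0.2, -0.2]
gripper_width: 91.1
[ 432.06195744 -124.31203276  149.38491832] [({'location': [325.9, 177.2], 'confidence': 0.79}, array([[ 430.3, -121.1,    0. ]]))] [{'rect': [307.4, 162.6, 350.0, 208.9], 'confidence': 0.93}]
345.0982532751092
[431, -125, 12] 82.7 -> -0.0015 -0.0015 0.275 0.0001 -0.0002 0.0024
```

```bash
python3 -m jog '.0046 -.002 .08 0 0 0;.0046 -.002 .16 0 0 0;.0046 -.002 .22 0 0 0;.0046 -.002 .26 0 0 0;.0046 -.002 .28 0 0 0;.0046 -.002 .292 0 0 0;.0046 -.002 .295 0 0 0;.0046 -.002 .295 0 0 0;.0046 -.002 .295 0 0 0'
python3 -m jog '0 0 0 0 0 0;0 0 0 0 0 0;0 0 0 0 0 0;0 0 0 0 0 0;0 0 0 0 0 0;0 0 0 0 0 0;0 0 0 0 0 0;0 0 0 0 0 0;0 0 0 0 0 0;0 0 0 0 0 0;0 0 0 0 0 0;0 0 0 0 0 0' -1 20
python3 -m jog '0 0 -.01 0 0 0;0 0 -.03 0 0 0;0 0 -.07 0 0 0;0 0 -.12 0 0 0;0 0 -.18 0 0 0;0 0 -.24 0 0 0;0 0 -.24 0 0 0'
python3 -c "
from h import *
s=state();print(s['gripper_width'])
for d in (42,-42):
  print(np.array([590.5,243.5])+R.from_euler('z',-7.3,degrees=True).apply([36,d,0])[:2])
im=grab_frame('wrist');print(spot_in('nozzle_orange','wrist'),w2px('wrist',[s['ee_pos']+[0,0,0]]))
go([624,202,120],82.7)"
```

```text
time_s: 32.3
ee_pos: [432.0, -122.1, 2.7]
ee_rot: [179.9, -0.0, 82.9]
force: [0.1, 0.2, 0.2]
gripper_width: 91.1
time_s: 33.3
ee_pos: [432.0, -122.1, 2.7]
ee_rot: [179.9, 0.0, 82.9]
force: [1.2, 0.3, 0.8]
gripper_width: 31.7
time_s: 33.88
ee_pos: [435.4, -123.2, 128.2]
ee_rot: [179.2, 0.1, 82.9]
force: [1.4, 0.2, 0.0]
gripper_width: 31.3
31.313850249987993
[631.54491349 280.58524068]
[620.87148637 197.2661075 ]
[{'rect': [294.4, 214.6, 364.4, 315.2], 'confidence': 0.9}, {'rect': [458.4, 0.0, 508.2, 58.1], 'confidence': 0.22}] [[333.4074353  243.16825969]]
[624, 202, 120] 82.7 -> 0.6907 0.3007 0.0087 0.003 0.0003 0.0026
```

```bash
python3 -m jog '.06 .03 0 0 0 0;.685 .2965 .009 .003 0 .003;.685 .2965 .009 .003 0 .003;.685 .2965 .009 .003 0 .003;.685 .2965 .009 .003 0 .003;.685 .2965 .009 .003 0 .003;.685 .2965 .009 .003 0 .003;.685 .2965 .009 .003 0 .003;.685 .2965 .009 .003 0 .003;.685 .2965 .009 .003 0 .003;.685 .2965 .009 .003 0 .003;.685 .2965 .009 .003 0 .003;.685 .2965 .009 .003 0 .003;.685 .2965 .009 .003 0 .003'
python3 -c "
from h import *
im=save('wrist','w16.png');print(state()['ee_pos'],spot_in('nozzle_orange','wrist')[0])
go([621.7,199,7],82.7)"
```

```text
time_s: 35.15
ee_pos: [620.6, 197.7, 119.6]
ee_rot: [-179.9, 0.1, 82.6]
force: [-0.2, -0.8, -0.9]
gripper_width: 31.5
[620.85992261 197.83693841 119.92969917] {'rect': [291.5, 211.0, 363.3, 312.9], 'confidence': 0.86}
[621.7, 199, 7] 82.7 -> 0.0023 0.001 0.2262 -0.0001 0.0005 -0.0014
```

View pics/w16.png

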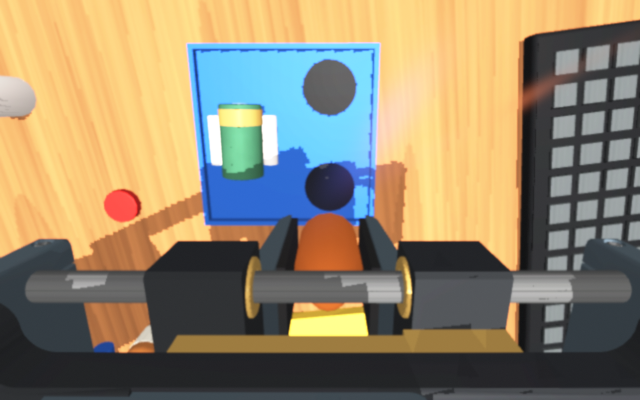

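The nozzle is held upright over the blue tray, with the spots at (330,87) and (329,187) and the cell in its cradle at (241,142).

```bash
python3 -c "
from h import *
p=px2w('wrist',[(330,87.5),(329.5,187.5)],4);print(p.round(1))
p=p.mean(0)[:2]+0;print(p)
go([622.5,200,7.5],82.7)"
```

```text
[[633.9 282.6   4. ]
 [622.6 198.7   4. ]]
[628.23305536 240.66193266]
[622.5, 200, 7.5] 82.7 -> 0.0044 0.0023 0.2252 -0.0001 0.0005 -0.0014
```

```bash
python3 -m jog '.001 .003 .06 0 0 0;.001 .003 .12 0 0 0;.001 .003 .17 0 0 0;.001 .003 .2 0 0 0;.001 .003 .215 0 0 0;.001 .003 .222 0 0 0;.001 .003 .226 0 0 0;.001 .003 .227 0 0 0;.001 .003 .227 0 0 0;.001 .003 .227 0 0 0'
python3 -m jog '0 0 0 0 0 0;0 0 0 0 0 0;0 0 0 0 0 0;0 0 0 0 0 0;0 0 0 0 0 0' .15
python3 -m jog '0 0 -.04 0 0 0;0 0 -.1 0 0 0;0 0 -.18 0 0 0;0 0 -.24 0 0 0;0 0 -.28 0 0 0;0 0 -.28 0 0 0;0 0 -.28 0 0 0'
python3 -c "
from h import *
im=save('wrist','w17.png');print([(a,px2w('wrist',[a['location']],4).round(1)) for a in tip_of('nozzle_orange','wrist')],spot_in('nozzle_orange','wrist'))
go([436,66.5,150],82.7)"
```

```text
time_s: 36.08
ee_pos: [623.3, 198.5, 7.8]
ee_rot: [179.9, -0.0, 82.6]
force: [0.3, -0.7, 0.1]
gripper_width: 31.7
time_s: 36.5
ee_pos: [623.4, 198.5, 8.0]
ee_rot: [179.9, -0.0, 82.6]
force: [0.2, -0.0, 0.2]
gripper_width: 52.1
time_s: 37.08
ee_pos: [623.6, 198.6, 149.1]
ee_rot: [179.8, -0.1, 82.6]
force: [0.3, -0.4, -0.2]
gripper_width: 52.0
[({'location': [324.7, 178.0], 'confidence': 0.6}, array([[619.4, 202.2,   4. ]]))] [{'rect': [305.9, 168.1, 348.9, 213.0], 'confidence': 0.81}, {'rect': [0.0, 79.5, 56.7, 119.5], 'confidence': 0.2}]
[436, 66.5, 150] 82.7 -> -0.3091 -0.3348 -0.0073 -0.001 0.0009 -0.0014
```

```bash
python3 -m jog '-.309 -.335 -.007 0 0 0;-.309 -.335 -.007 0 0 0;-.309 -.335 -.007 0 0 0;-.309 -.335 -.007 0 0 0;-.309 -.335 -.007 0 0 0;-.309 -.335 -.007 0 0 0;-.309 -.335 -.007 0 0 0;-.309 -.335 -.007 0 0 0;-.309 -.335 -.007 0 0 0;-.309 -.335 -.007 0 0 0;-.309 -.335 -.007 0 0 0' 1
python3 -c "
from h import *
im=save('wrist','w18.png');s=state();print(s['ee_pos'],[(a,px2w('wrist',[a['location']],0).round(1)) for a in tip_of('bottle','wrist')],spot_in('bottle','wrist'))
print(w2px('wrist',[[436,66.5,0],[436,68.5,0],[436,68.5,76]]))
hsv=cv2.cvtColor(im,cv2.COLOR_RGB2HSV)[100:260,250:410];m=(hsv[...,1]<60)&(hsv[...,2]>150);r,c=m.nonzero();print(len(r),r.min()+100,r.max()+100,c.min()+250,c.max()+250)
go([437,68,8],82.7)"
```

```text
time_s: 38.15
ee_pos: [436.9, 67.1, 149.5]
ee_rot: [-179.9, 0.1, 82.6]
force: [0.1, -0.4, -0.2]
gripper_width: 91.0
[436.70399609  67.09027367 149.456507  ] [({'location': [327.8, 175.1], 'confidence': 0.83}, array([[436.7,  71.9,   0. ]]))] [{'rect': [305.5, 162.0, 353.3, 212.0], 'confidence': 0.6}]
[[327.93615229 180.43393258]
 [327.67230658 178.4538964 ]
 [327.25231606 200.21781515]]
1059 162 259 259 345
[437, 68, 8] 82.7 -> 0.0026 0.0015 0.2831 -0.0013 0.0009 -0.001
```

```bash
python3 -m jog '.003 .002 .08 0 0 0;.003 .002 .16 0 0 0;.003 .002 .22 0 0 0;.003 .002 .255 0 0 0;.003 .002 .275 0 0 0;.003 .002 .284 0 0 0;.003 .002 .288 0 0 0;.003 .002 .288 0 0 0;.003 .002 .288 0 0 0'
python3 -m jog '0 0 0 0 0 0;0 0 0 0 0 0;0 0 0 0 0 0;0 0 0 0 0 0;0 0 0 0 0 0;0 0 0 0 0 0;0 0 0 0 0 0;0 0 0 0 0 0;0 0 0 0 0 0;0 0 0 0 0 0;0 0 0 0 0 0;0 0 0 0 0 0' -1 20
python3 -m jog '0 0 -.01 0 0 0;0 0 -.03 0 0 0;0 0 -.07 0 0 0;0 0 -.12 0 0 0;0 0 -.18 0 0 0;0 0 -.26 0 0 0;0 0 -.3 0 0 0;0 0 -.3 0 0 0'
python3 -c "
from h import *
go([500,282,155],82.7);go([633.3,282,155],82.7)"
```

```text
time_s: 39.05
ee_pos: [438.0, 68.3, 6.2]
ee_rot: [-180.0, 0.1, 82.6]
force: [-0.3, 0.6, 0.0]
gripper_width: 91.3
time_s: 40.05
ee_pos: [437.9, 68.3, 6.2]
ee_rot: [-180.0, 0.1, 82.6]
force: [-1.3, -0.4, 0.3]
gripper_width: 35.4
time_s: 40.72
ee_pos: [441.4, 68.9, 161.1]
ee_rot: [179.4, -0.1, 82.6]
force: [-0.6, -0.4, -1.2]
gripper_width: 35.0
[500, 282, 155] 82.7 -> 0.4377 0.0614 0.0136 0.0062 -0.0011 -0.0009
[633.3, 282, 155] 82.7 -> 0.472 0.3257 0.0163 0.0062 -0.0011 -0.0009
```

```bash
python3 -m jog '.06 .03 0 0 0 0;.472 .326 .016 .006 0 0;.472 .326 .016 .006 0 0;.472 .326 .016 .006 0 0;.472 .326 .016 .006 0 0;.472 .326 .016 .006 0 0;.472 .326 .016 .006 0 0;.472 .326 .016 .006 0 0;.472 .326 .016 .006 0 0;.472 .326 .016 .006 0 0;.472 .326 .016 .006 0 0;.472 .326 .016 .006 0 0;.472 .326 .016 .006 0 0;.472 .326 .016 .006 0 0'
python3 -c "
from h import *
save('wrist','w19.png');s=state();print(s['ee_pos'],s['ee_rot'],s['gripper_width'])
go([633.3,282,40],82.7);go([633.3,282,10.5],82.7)"
```

```text
time_s: 41.88
ee_pos: [633.1, 281.2, 155.9]
ee_rot: [179.9, -0.1, 82.6]
force: [0.4, 1.2, 0.1]
gripper_width: 35.3
[633.17437721 281.33911951 155.82690391] [ 1.79945288e+02 -1.16057933e-01  8.25785924e+01] 35.25169565201731
[633.3, 282, 40] 82.7 -> 0.0009 -0.0001 0.2317 0.0006 -0.0013 -0.0013
[633.3, 282, 10.5] 82.7 -> 0.0008 -0.0002 0.2907 0.0006 -0.0013 -0.0013
```

```bash
python3 -m jog '.001 0 .08 0 0 0;.001 0 .15 0 0 0;.001 0 .21 0 0 0;.001 0 .25 0 0 0;.001 0 .272 0 0 0;.001 0 .282 0 0 0;.001 0 .289 0 0 0;.001 0 .291 0 0 0;.001 0 .291 0 0 0;.001 0 .291 0 0 0'
python3 -m jog '0 0 0 0 0 0;0 0 0 0 0 0;0 0 0 0 0 0;0 0 0 0 0 0;0 0 0 0 0 0' .25
python3 -m jog '0 0 -.04 0 0 0;0 0 -.1 0 0 0;0 0 -.18 0 0 0;0 0 -.26 0 0 0;0 0 -.32 0 0 0;0 0 -.32 0 0 0;0 0 -.32 0 0 0'
python3 -c "
from h import *
go([350,160,190],82.7)"
```

```text
time_s: 42.77
ee_pos: [634.3, 282.5, 11.9]
ee_rot: [179.8, -0.2, 82.6]
force: [1.3, 0.7, -0.8]
gripper_width: 35.3
time_s: 43.18
ee_pos: [634.4, 282.6, 12.1]
ee_rot: [179.8, -0.2, 82.6]
force: [0.7, 0.4, -0.6]
gripper_width: 56.7
time_s: 43.77
ee_pos: [634.8, 282.5, 174.7]
ee_rot: [179.5, -0.4, 82.6]
force: [-0.7, 0.9, -0.4]
gripper_width: 57.4
[350, 160, 190] 82.7 -> -0.3163 -0.5329 -0.0368 0.0051 -0.0039 -0.0013
```

```bash
python3 -m jog '-.64 -.24 -.06 0 0 0;-.64 -.24 -.06 0 0 0;-.64 -.24 -.06 0 0 0;-.64 -.24 -.06 0 0 0;-.64 -.24 -.06 0 0 0;-.64 -.24 -.06 0 0 0;-.64 -.24 -.06 0 0 0;-.64 -.24 -.06 0 0 0;-.64 -.24 -.06 0 0 0;-.64 -.24 -.06 0 0 0;-.64 -.24 -.06 0 0 0'
python3 -m jog '-.64 -.23 -.05 0 0 0;-.64 -.23 -.05 0 0 0;-.64 -.23 -.05 0 0 0;-.64 -.23 -.05 0 0 0;-.64 -.23 -.05 0 0 0;-.64 -.23 -.05 0 0 0;-.64 -.23 -.05 0 0 0;-.64 -.23 -.05 0 0 0;-.64 -.23 -.05 0 0 0;-.64 -.23 -.05 0 0 0;-.64 -.23 -.05 0 0 0;-.64 -.23 -.05 0 0 0'
python3 - <<'E'
from h import *
im=save("top","t2.png")
a=cv2.resize(im[60:240,140:480,::-1],None,fx=2.35,fy=2.35,interpolation=cv2.INTER_CUBIC)
s=grab_frame("scene")[:,:,::-1]; cv2.imwrite("pics/scene2.png",s)
b=cv2.resize(s[150:340,220:520],None,fx=0.9*800/300*.8,fy=.9*800/300*.8/1.9*1.0*1.0)[:170]
o=np.zeros((599,799,3),np.uint8); o[:423,:]=a[:423,:799]
b=s[175:350,180:540]; b=cv2.resize(b,(362,176)); o[423:599,:362]=b
w=cv2.imread("pics/w19.png")[20:196,150:520]; o[423:599,380:380+w.shape[1]]=w[:176]
cv2.imwrite("pics/fin.png",o)
E
```

```text
time_s: 44.68
ee_pos: [474.0, -19.3, 200.8]
ee_rot: [179.6, -0.4, 82.5]
force: [-0.3, -0.4, 0.4]
gripper_width: 57.1
time_s: 45.68
ee_pos: [319.2, -320.1, 222.3]
ee_rot: [179.7, -0.5, 82.6]
force: [0.3, 0.4, -0.3]
gripper_width: 56.9
```

View pics/fin.png

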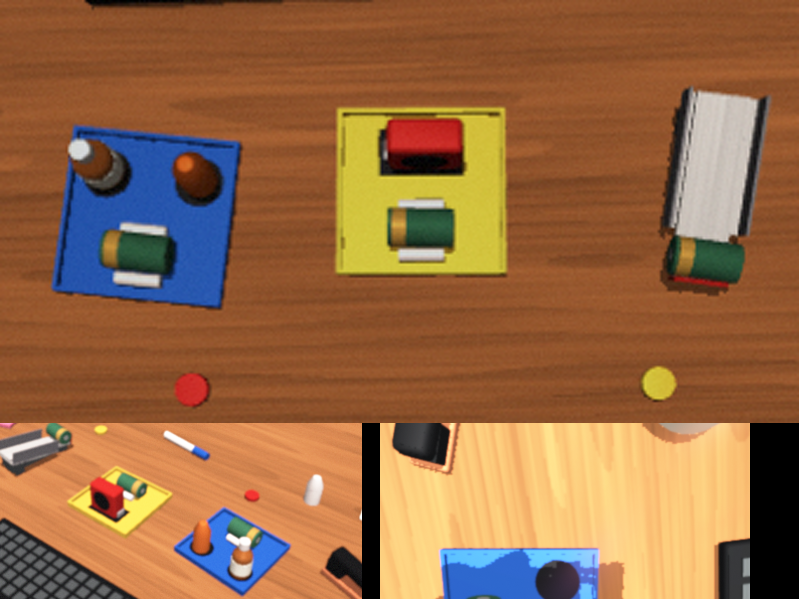

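All the items look right. One numeric check of the tape against the rectangle, and of the upright items against their spots, using the top view.

```bash
python3 -c "
from h import *
f=lambda p,z:px2w('top',[(140+a/2.35,60+b/2.35) for a,b in p],z)[:,:2].round(1).tolist()
print('rect y',f([(380,160),(463,160)],4),'near',f([(420,174)],4),'tape top',f([(388,132),(462,132)],62),f([(425,119),(425,146)],62))
print('bottle cap',f([(81,150)],80),'nozzle tip',f([(188,162)],66))
p=px2w('top',[(130+111/2,60+147/2),(130+189/2,60+155/2)],4);print('spots',p.round(1)); print('white nozzle',tip_of('nozzle_white','top')[:1])"
```

```text
rect y [[636.7, 33.2], [634.4, -41.6]] near [[622.7, -2.5]] tape top [[645.7, 23.9], [643.8, -38.7]] [[656.0, -7.7], [632.6, -7.1]]
bottle cap [[632.8, 279.1]] nozzle tip [[623.7, 193.2]]
spots [[632.1 280.3   4. ]
 [621.1 197.4   4. ]]
white nozzle []
```

Run:
```python
from h import *
a=cv2.imread("pics/top0.png").astype(int); b=cv2.imread("pics/t2.png").astype(int)
# rect row profile in top0 (rows 120-130), red profile in t2 (rows 112-121)
print("rect",a[119:131,296:343].mean(0)[:,1:].mean(1).round().astype(int))
print("tape",(b[112:121,296:343,2]-b[112:121,296:343,1]).mean(0).round().astype(int))
```

```text
rect [200 200 200 200 175  89  30  30  30  31  30  29  29  30  29  30  29  28
  29  29  29  29  29  29  29  30  30  29  29  28  29  28  29  29  28  29
  29  28  29  29  60 144 199 199 199 199 200]
tape [ 18  18  18  18  18  16   8  15  64 132 148 158 158 158 158 157 157 157
 158 158 158 158 158 157 157 157 157 156 158 157 157 157 156 157 157 157
 156 157 153 135  87  31  19  19  20  20  20]
```

```bash
python3 -c "
from workcell import *
s=state();print(s['time_s']);print(job_done())"
```

```text
45.8333
the job is handed in; nothing more can be done
None
```

Both kits are made up, and I handed the job in at 45.8 s of the 136 s allowed.

- **Blue tray:** it holds the first cell in the cradle, the orange nozzle on one black spot and the bottle on the other.
- **Yellow tray:** it holds the second cell in the cradle and the tape measure standing lengthwise on the black rectangle.
- **Left alone:** the third cell rolled down and is resting at the stop. I never moved the white nozzle; it is still standing in the last scene picture, although the detector did not report it in the final top view.

**What went wrong along the way:**
- My first try at a cell closed above it. The fingertips really end about 13 mm behind the tool point, not 22 mm ahead as stated, so I used lower grasp heights from then on.
- I regripped the tape once to shift it by about 3 mm.

**Last checks:** the final top and scene pictures show everything upright and in place. The cameras disagree by a few millimetres:

| Item | Top camera | Wrist camera | Room before it leaves the black |
|---|---|---|---|
| Tape | about 2.4 mm off centre along the rectangle | nearly centred | 5 mm |
| Orange nozzle | about 4 mm off towards one side | about 3.5 mm off the other way | 6 mm |
| Bottle | about 1 mm off | not checked after placing | 4 mm |

By either camera, each item stays fully on its black mark.

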